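# Push the breadboard module home into the corner stop

## Robot

A 6-joint arm with a two-finger parallel gripper is mounted at the origin on the work surface. World frame = base frame: x ahead of the robot, y to its left, z up, the work surface at z = 0. Lengths are in mm, angles in rad, forces in N, time in s.
With the tool pointing down it reaches from about 300 to 775 mm from the base axis. Payload 14.6 kg.
Tool frame: the origin (TCP) lies at the very end of the fingers, on their centre line; the grasp point (between the pads) lies 19 mm behind it (grip_point_offset is the distance from the TCP to the grasp point, in mm); z points along the fingers, y is the line along which they close (so a half turn about z gives the same grasp; the last joint's range is limited). The gripper opens to 94 mm and grips with 3 to 60 N. Pads are 16 mm wide; open, the fingers measure 119 mm over their backs; the gripper's body (75 mm by 177 mm) begins 78 mm behind the grasp point.
Start: joints at [-1.357, 0.3, 1.521, -0, 1.321, -0.067], TCP at [152.412, -528.451, 205.446] pointing down, gripper open.
Joint ranges: [-3.03, 3.03], [-0.79, 2.21], [0.23, 2.52], [-1.04, 4.18], [0, 3.07], [-2.55, 2.55]. Speed limits (rad/s): [2.22, 2.22, 2.57, 3.14, 3.14, 3.14].

## Interface

Orientations are given as [roll, pitch, yaw] about the fixed x, y, z axes, in that order (R = Rz(yaw) Ry(pitch) Rx(roll)).
In Python, from cell import read_state, camera, camera_info, sign_off, grip_point_offset gives the robot as it stands.
- The arm moves only by the shell command python3 -m handwheel 'ROWS' [FORCE]. ROWS is text: rows parted by semicolons, each of 5 numbers parted by spaces: the shift along the world's x, y, z in units of 40 mm (1.0 is 40 mm), then the turn about the world's z in units of 5 degrees (1.0 is 5 degrees), then the closure, from 0 (fully open) to 1 (shut). In form: dx dy dz yaw gripper; .... A call has 1 to 12 rows; each row shifts and turns the commanded pose from where the row before left it; what a row does not reach is not made up. A row lasts 1/12 s, in which the tool goes at most 41.7 mm and 7.16 degrees, less where a joint would pass 70% of its speed; a pose out of reach is approached as far as the arm can. A call is refused whole if a number of a shift passes 1 or a number of a turn 1, either way. A call with a gripper value outside its range is refused whole. The fingers move at their own pace and stop on an object; FORCE is the grip in N (left out, the last holds). Time passes only in rows, so rows that do not move let the fingers close. It gives the time, the measured TCP pose, the force, the opening and the grip force at its end, in the units of the state.
- read_state(): the state, without advancing time (a new reading comes with each control period).
- camera(name): name is "scene" or "top"; returns (picture, depth): 480x640x3 uint8, red, green, blue; 480x640 float32, mm along the optical axis (not along the pixel's ray), 0 where there is no reading.
- camera_info(name): a dict with "intrinsics" (3x3 intrinsics, pixels), "world_from_camera" (4x4, takes a point from camera to world coordinates). Camera axes: x right, y down, z forward; pixel columns grow to the right and rows downward; lengths in mm; the calibration is good to about 2 mm. A picture is of the moment at which its call begins. camera_info takes no time and is no camera call.
- sign_off(): hands the job in; it is judged then, once.
The state is a dict: "clock": time; "joints": joint angles; "qd": joint speeds; "effort": joint torques, N m; "eef_pos": TCP position; "eef_rot": TCP orientation; "wrist_force": force on the tool from outside, world axes, zero at the start; "moment": the same for the moment, N m; "finger_gap": finger opening in mm; "finger_force": force on a finger pad.
Only numpy, scipy, OpenCV 4.12 (cv2) and the standard library are available. Lean on these libraries where they do the work, as an engineer would, in place of code of your own. Each camera call takes 0.05 s, during which the arm holds its last target. There are 200 camera calls.

## Task

On the lab bench, push the breadboard module along the table with the fingertips until its black base sits home in the inner corner of the aluminium corner stop, flush against both the long bar and the short bar. Push on the base alone: do not touch the breadboard, parts or terminals on top of it, and do not lift, tip or carry the module. Leave the knobbed box of the same size and everything else on the bench where it is, and finish with the hand clear.

Things in the scene. Friction and masses are not known exactly. Their poses are not given: they have to be found in the camera images.
- stop: L of two aluminium bars fixed to the table, 25 mm high, 12 thick. Origin: inner corner, table level; z up, x away from the robot within 10 deg. Long bar: along stop y, y +12 to -260 mm, inner face is plane x=0 (bar on its +x side). Short bar: along stop x, x 0 to -110 mm, inner face is plane y=0 (bar on its +y side). The module belongs on the -x, -y side
- module: loose module, 0.3-0.6 kg: black base block 80 (its x) x 110 (y) x 20 mm high, flat sides, with a white breadboard on top. Origin: centre of underside, z up. Home: origin at x -40, y -55 mm of the stop, axes along the stop's. Starts about 0.3 m to the right of the short bar, or in front of the corner on the robot's side; turned up to 20 deg from the stop's axes
- module_corner (a point): the bottom corner of the module's base at its +x +y sides (40, 55, 0 mm from its origin); at home it lies at the stop's origin
- circuit: all that is fixed on the module's base: white breadboard 55 x 70 mm (centre 12 mm towards the module's +y) with chips and capacitors, and three terminals 11 mm dia x 20 tall in a row 38 mm towards its -y. Spans 20 to 41 mm above the table, 8 mm or more inside the base's edges. Not to be touched. Origin on the base's top, above the module's origin
- decade_box: the other black base of the same 80 x 110 x 20 mm, carrying an aluminium plate with three round knobs (36 mm high in all); loose, in the place that the module does not have; to be left alone. Origin at the centre of its underside
- jar: small labelled jar with a black screw cap, 28 dia x 42 high, standing between the two black bases and often near them; origin at the centre of its underside; loose, to be left alone
- multimeter: grey hand-held multimeter lying on its back, 76 x 150 x 40 high (with its dial), to the left of the stop; origin at the centre of its underside; loose, to be left alone
- screwdriver: screwdriver about 0.2 m long, lying on the right; origin on its underside; loose, to be left alone
- spool: grey plastic wire spool standing on its flange, 52 dia x 38 high, left and near; origin at the centre of its underside; loose, to be left alone
- parts_bin: clear open box with four compartments, 100 x 130 x 45 high, on the right; origin at the centre of its underside; loose, to be left alone
- mug: white mug, 80 dia x 92 high, on the left; origin at the centre of its underside; loose, to be left alone
Mind the look-alikes: they are no part of the job. Leave any green or purple look-alike of the module alone.

How it is judged (in metres and radians):
At the end, for the whole second after the job is handed in: the far left bottom corner of the module's base is within 4 mm of both inner faces of the corner stop, the base is square to the stop within 2 degrees, flat on the table and at rest (x of module_corner in the frame of stop between -0.004 and 0.004 m and y of module_corner in the frame of stop between -0.004 and 0.004 m and angle between the x axis of module and the x axis of stop, either way round below 0.035 rad and height (world z) of module below 0.004 m and angle between module's own z axis and vertical below 0.05 rad and linear speed of module below 0.01 m/s); the robot touches nothing.
It fails at once if the module is lifted more than 8 mm or tipped more than about 8 degrees (height (world z) of module above 0.008 m or angle between module's own z axis and vertical above 0.14 rad).
It fails at once if the robot presses on the breadboard, parts or terminals on top of the module (over 1 N) (contact force between any of the fingers, the arm and circuit above 1 N).
It fails at once if the knobbed box is moved more than 15 mm (distance of decade_box from where it was at the start of the episode above 0.015 m).
It fails at once if another thing on the bench is moved more than 20 mm (distance of any of jar, multimeter, screwdriver, spool, parts_bin, mug from where it was at the start of the episode above 0.02 m).
It also fails if it takes over 64 s, if anything falls off the work surface, if the arm or the gripper's body presses on something with over 40 N, if the wrist force passes 120 N, or if a joint passes its speed limit or range.

## Working session

There is one attempt and no reset: what is moved stays moved. The work goes in short steps, Python scripts to look and compute and a shell command to move; the robot and the scene stay as the last step left them, time stands still between calls to the robot, and variables do not carry over. Pictures are saved under pics/ and viewed, at most 10 in all, crops included, and the job is handed in when it is done.

```bash
mkdir -p pics
cat > h.py <<'E'
import numpy as np, cv2
from cell import *
def grab(n,f):
    im,d=camera(n); cv2.imwrite(f'pics/{f}.png',im[:,:,::-1]); np.savez(f'pics/{f}.npz',im=im,d=d); return im,d
def cast(n,uv,z):
    ci=camera_info(n);K=np.array(ci['intrinsics']);T=np.array(ci['world_from_camera'])
    uv=np.atleast_2d(np.asarray(uv,float)); r=np.c_[uv,np.ones(len(uv))]@np.linalg.inv(K).T@T[:3,:3].T
    o=T[:3,3]; return o+r*((z-o[2])/r[:,2])[:,None]
E
python3 - <<'E'
from h import *
grab('top','t0');grab('scene','s0')
for n in('top','scene'):
    print(np.round(cast(n,[[0,0],[639,0],[0,479],[639,479]],0)),np.round(camera_info(n)['world_from_camera'],2))
print(read_state())
E
```

```text
[[1233.  948.    0.]
 [1261. -905.    0.]
 [-101.  827.    0.]
 [ -62. -838.    0.]] [[ 2.00000e-02 -9.90000e-01  1.20000e-01  3.70960e+02]
 [-1.00000e+00 -2.00000e-02  1.00000e-02 -1.72000e+00]
 [-1.00000e-02 -1.20000e-01 -9.90000e-01  1.42753e+03]
 [ 0.00000e+00  0.00000e+00  0.00000e+00  1.00000e+00]]
[[-1699.  -708.    -0.]
 [ -301.  2222.     0.]
 [  807.  -795.     0.]
 [ 1321.   233.     0.]] [[ 4.50000e-01  6.30000e-01 -6.40000e-01  1.36475e+03]
 [ 8.90000e-01 -3.10000e-01  3.30000e-01 -4.30880e+02]
 [ 1.00000e-02 -7.20000e-01 -7.00000e-01  9.56650e+02]
 [ 0.00000e+00  0.00000e+00  0.00000e+00  1.00000e+00]]
{'clock': 0.1, 'joints': array([-1.35657504e+00,  3.00442884e-01,  1.52150887e+00,  5.83476290e-07,
        1.32074069e+00, -6.66161252e-02]), 'qd': array([-0.00269577, -0.00130507, -0.00062508, -0.00023091, -0.00057386,
        0.00033227]), 'effort': array([ 9.02532993e-04, -5.32643509e+01, -3.53285265e+01,  7.09466636e-02,
        2.34449585e-02, -6.24815220e-05]), 'eef_pos': array([ 152.37515614, -528.21796254,  204.93236427]), 'eef_rot': array([-3.14049534e+00, -7.37734131e-05,  2.80837223e-01]), 'wrist_force': array([ 0.14464195,  0.3423678 , -0.18746588]), 'moment': array([-0.03807479, -0.02268061,  0.05171298]), 'finger_force': 0.0, 'finger_gap': 93.80657820066077}
```

View pics/t0.png

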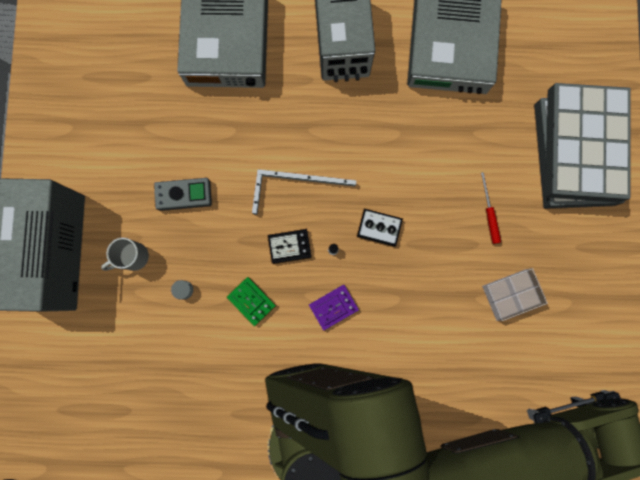

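View pics/s0.png

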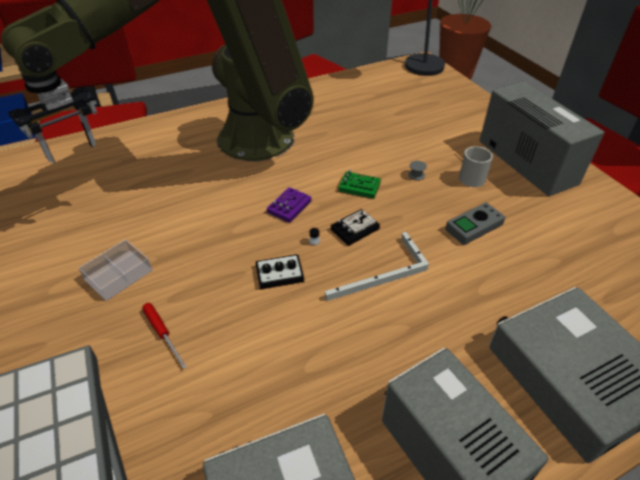

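The module is at about (290,246) in the top view, and the stop's inner corner at about (261,176). The decade box is at (380,227), the jar at (334,248), and the green and purple look-alikes are nearer the robot. Next I'll measure these.

```bash
cat > m.py <<'E'
from h import *
def module(im,box):
    x0,y0,x1,y1=box; g=im[y0:y1,x0:x1].astype(int)
    # not wood: low saturation (black, white, grey)
    m=((g.max(2)-g.min(2))<28).astype(np.uint8)*255
    m=cv2.morphologyEx(m,cv2.MORPH_CLOSE,np.ones((5,5)))
    out=[]
    for c in cv2.findContours(m,cv2.RETR_EXTERNAL,cv2.CHAIN_APPROX_NONE)[0]:
        if cv2.contourArea(c)>60: out.append(c[:,0]+[x0,y0])
    return out
E
python3 - <<'E'
from m import *
z=np.load('pics/t0.npz');im,d=z['im'],z['d']
for c in module(im,(225,160,410,275)):
    zz=20 if c[:,1].max()>216 else 25
    P=cast('top',c,zz)[:,:2].astype(np.float32)
    r=cv2.minAreaRect(P);print(len(c),np.round(r[0],1),np.round(r[1],1),round(r[2],1),np.round(cv2.boxPoints(r)).tolist(), np.median(d[c[:,1],c[:,0]]))
    if zz==25:
        # bar top points: long bar cols>270, short rows>185 & cols<264
        a=P[(c[:,0]>272)&(c[:,0]<350)];b=P[(c[:,1]>186)&(c[:,1]<208)&(c[:,0]<266)]
        for q in(a,b):
            l=cv2.fitLine(q,cv2.DIST_L2,0,.01,.01).ravel();n=np.array([-l[1],l[0]]);s=(q-l[2:])@n
            print('line',l,np.degrees(np.arctan2(l[1],l[0])),np.median(s[s>0]),np.median(s[s<0]))
big=cv2.resize(im[155:325,215:415],None,fx=4,fy=4,interpolation=cv2.INTER_CUBIC)
cv2.imwrite('pics/t0c.png',big[:600,:,::-1])
E
```

```text
27 [520.  -34.5] [27.2 21.6] 1.0 [[506.0, -24.0], [507.0, -46.0], [534.0, -45.0], [533.0, -23.0]] 1395.8728
128 [525.5  83.6] [ 77.9 107.1] 10.2 [[478.0, 129.0], [497.0, 24.0], [573.0, 38.0], [554.0, 143.0]] 1417.48
126 [ 581.5 -159.7] [107.1  78.7] 76.8 [[531.0, -203.0], [608.0, -221.0], [632.0, -117.0], [555.0, -99.0]] 1420.7482
276 [662.  48.] [270.6 122.3] 84.6 [[588.0, -81.0], [710.0, -92.0], [736.0, 177.0], [614.0, 188.0]] 1438.6615
line [9.9010184e-02 9.9508643e-01 7.1320508e+02 2.9027239e+01] 84.31782 6.815128 -6.798876
line [ 9.9474937e-01 -1.0234105e-01  6.5788977e+02  1.7663824e+02] -5.8739944 6.2006235 -6.2802405
```

View pics/t0c.png

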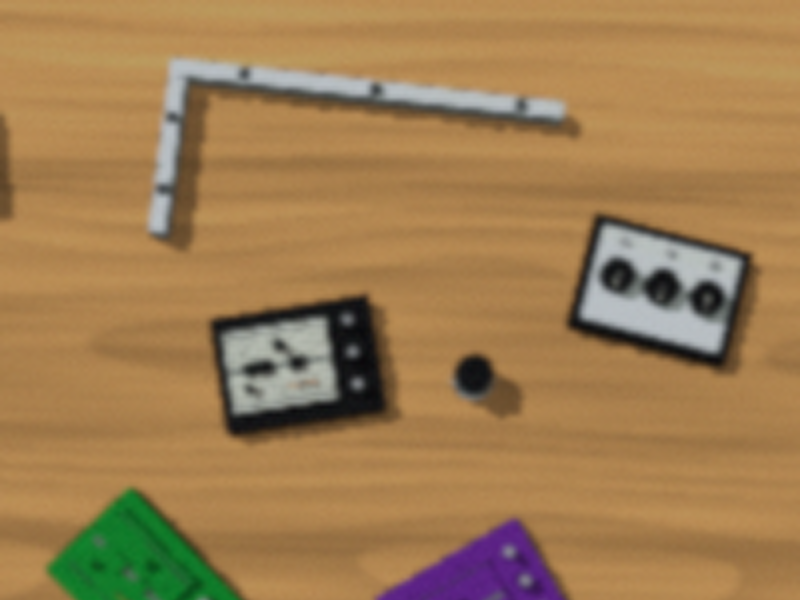

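Estimates: the stop's yaw is about -5.7° with its inner corner at about (721,164). The module's centre is at about (525,84) with a yaw of about +10°. I'll push along stop +x first, with two fingertips set parallel to the stop's y, starting from behind the module.

```bash
python3 -m handwheel '0.36 0.78 0 -0.22 0.35;0.36 0.78 0 -0.22 0.35;0.36 0.78 0 -0.22 0.35;0.36 0.78 0 -0.22 0.35;0.36 0.78 0 -0.22 0.35;0.36 0.78 0 -0.22 0.35;0.36 0.78 0 -0.22 0.35;0.36 0.78 0 -0.22 0.35;0.36 0.78 0 -0.22 0.35;0.36 0.78 0 -0.22 0.35' 20
python3 -m handwheel '0.36 0.78 0 -0.22 0.35;0.36 0.78 0 -0.22 0.35;0.36 0.78 0 -0.22 0.35;0.36 0.78 0 -0.22 0.35;0.36 0.78 0 -0.22 0.35;0.36 0.78 0 -0.22 0.35;0.36 0.78 0 -0.22 0.35;0.36 0.78 0 -0.22 0.35;0.36 0.78 0 -0.22 0.35;0.36 0.78 0 -0.22 0.35;0 0 0 0 0.35;0 0 0 0 0.35'
```

```text
clock: 0.93
eef_pos: [296.6, -214.8, 205.4]
eef_rot: [-3.142, -0.0, 0.088]
wrist_force: [0.5, -1.2, -0.0]
finger_gap: 61.1
finger_force: 0.0
clock: 1.93
eef_pos: [440.3, 96.6, 204.8]
eef_rot: [3.141, 0.001, -0.1]
wrist_force: [0.3, 0.5, 0.5]
finger_gap: 61.6
finger_force: 0.0
```

```bash
python3 -m handwheel '0 0 -0.61 0 0.35;0 0 -0.61 0 0.35;0 0 -0.61 0 0.35;0 0 -0.61 0 0.35;0 0 -0.61 0 0.35;0 0 -0.61 0 0.35;0 0 -0.61 0 0.35;0 0 -0.61 0 0.35;0 0 0 0 0.35;0 0 0 0 0.35'
python3 - <<'E'
from h import *
im,d=grab('scene','s1');cv2.imwrite('pics/s1c.png',cv2.resize(im[130:310,250:450],None,fx=3.3,fy=3.3,interpolation=2)[:,:,::-1])
E
```

```text
clock: 2.77
eef_pos: [439.8, 94.7, 10.2]
eef_rot: [3.141, 0.002, -0.104]
wrist_force: [0.5, 0.3, 1.0]
finger_gap: 61.3
finger_force: 0.0
```

View pics/s1c.png

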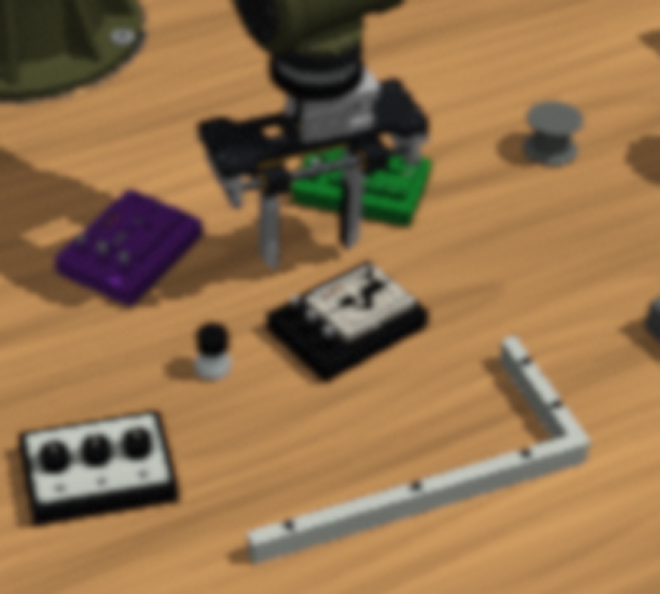

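The fingers are down behind the module and clear of the green and purple boards. Now the push along stop +x.

```bash
python3 -m handwheel '0.2 -0.02 0 0 0.35;0.2 -0.02 0 0 0.35;0.2 -0.02 0 0 0.35;0.2 -0.02 0 0 0.35;0.2 -0.02 0 0 0.35;0.2 -0.02 0 0 0.35;0.2 -0.02 0 0 0.35;0.2 -0.02 0 0 0.35;0.2 -0.02 0 0 0.35;0.2 -0.02 0 0 0.35;0.15 -0.015 0 0 0.35;0.1 -0.01 0 0 0.35'
python3 - <<'E'
from m import *
im,d=grab('top','t1');cv2.imwrite('pics/t1c.png',cv2.resize(im[155:285,225:405],None,fx=4,fy=4,interpolation=2)[:,:,::-1])
E
```

```text
clock: 3.82
eef_pos: [531.1, 86.4, 10.1]
eef_rot: [3.142, -0.0, -0.103]
wrist_force: [-3.8, 1.1, 2.9]
finger_gap: 61.0
finger_force: 2.0
```

View pics/t1c.png

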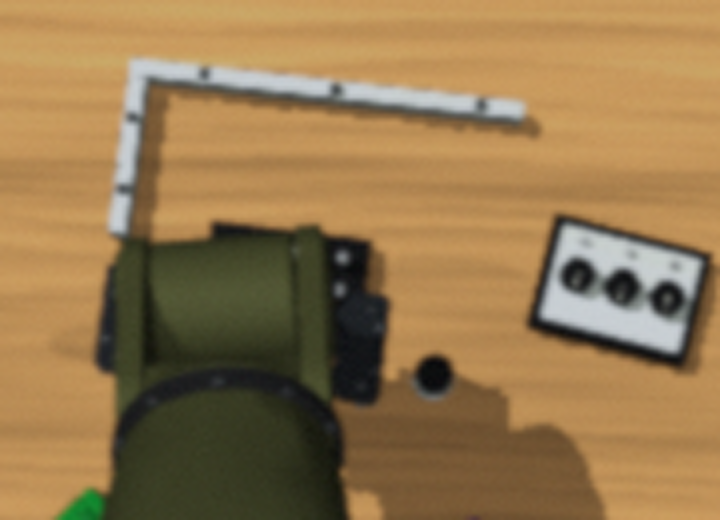

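The module is now square to the long bar, with its far edge running from (213,222) to (370,240) in the crop. I'll keep pushing.

```bash
python3 -m handwheel '0.2 -0.02 0 0 0.35;0.2 -0.02 0 0 0.35;0.2 -0.02 0 0 0.35;0.2 -0.02 0 0 0.35;0.2 -0.02 0 0 0.35;0.2 -0.02 0 0 0.35;0.2 -0.02 0 0 0.35;0.2 -0.02 0 0 0.35;0.2 -0.02 0 0 0.35;0.15 -0.015 0 0 0.35;0.1 -0.01 0 0 0.35'
python3 -m handwheel '0.05 -0.005 0 0 0.35;0.05 -0.005 0 0 0.35'
```

```text
clock: 4.78
eef_pos: [613.2, 78.3, 10.2]
eef_rot: [-3.142, -0.0, -0.103]
wrist_force: [-4.2, -0.9, 1.7]
finger_gap: 61.1
finger_force: 1.7
clock: 4.95
eef_pos: [616.5, 77.9, 10.2]
eef_rot: [3.142, 0.0, -0.103]
wrist_force: [-1.6, 0.7, 1.0]
finger_gap: 60.8
finger_force: 1.3
```

```bash
for i in 1 2 3; do :; done
python3 -m handwheel '0.05 -0.005 0 0 0.35;0.05 -0.005 0 0 0.35' | egrep 'pos|wrist'
python3 -m handwheel '0.05 -0.005 0 0 0.35;0.03 -0.003 0 0 0.35' | egrep 'pos|wrist'
python3 -m handwheel '0.03 -0.003 0 0 0.35;0 0 0 0 0.35' | egrep 'pos|wrist'
```

```text
eef_pos: [620.4, 77.6, 10.2]
wrist_force: [-2.1, -0.2, -0.8]
eef_pos: [623.8, 77.2, 10.2]
wrist_force: [-2.6, 0.7, 0.5]
eef_pos: [623.9, 77.2, 10.2]
wrist_force: [-10.3, -0.0, 5.7]
```

Contact with the long bar came where expected (about 10 N). Now I'll back off, lift, turn 90° and go to the module's right side.

```bash
python3 -m handwheel '-0.25 0.025 0 0 0.35;-0.25 0.025 0 0 0.35;0 0 0.8 0 0.35;0 0 0.8 0 0.35;0 0 0.8 0 0.35' | egrep 'pos|wrist'
python3 -m handwheel '0.16 -0.27 0 1 0.68;0.16 -0.27 0 1 0.68;0.16 -0.27 0 1 0.68;0.16 -0.27 0 1 0.68;0.16 -0.27 0 1 0.68;0.16 -0.27 0 1 0.68;0.16 -0.27 0 1 0.68;0.16 -0.27 0 1 0.68;0.16 -0.27 0 1 0.68' | egrep 'pos|rot'
python3 -m handwheel '0 0 0 1 0.68;0 0 0 1 0.68;0 0 0 1 0.68;0 0 0 1 0.68;0 0 0 1 0.68;0 0 0 1 0.68;0 0 0 1 0.68;0 0 0 1 0.68;0 0 0 1 0.68;0 0 0 0 0.68'
python3 - <<'E'
from m import *
im,d=grab('top','t2');cv2.imwrite('pics/t2c.png',cv2.resize(im[155:285,225:405],None,fx=4,fy=4,interpolation=2)[:,:,::-1])
E
```

```text
eef_pos: [604.8, 79.1, 107.6]
wrist_force: [0.7, -0.7, 0.5]
eef_pos: [663.1, -18.8, 106.5]
eef_rot: [3.141, -0.001, 0.687]
clock: 7.45
eef_pos: [662.7, -18.2, 106.5]
eef_rot: [3.141, 0.0, 1.472]
wrist_force: [0.2, 0.2, -0.7]
finger_gap: 30.2
finger_force: 0.0
```

View pics/t2c.png

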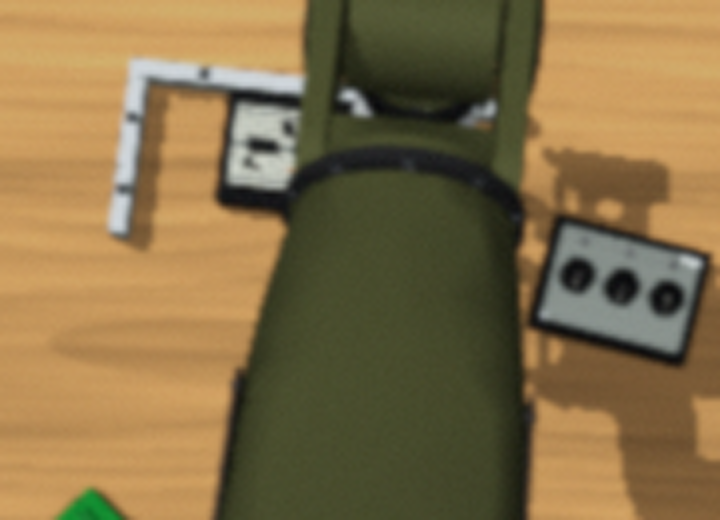

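The module is flush on the long bar, with its left edge at about (224,150) in the crop, roughly 55 mm from the short bar. I'll shift a little right for clearance and descend.

```bash
python3 -m handwheel '-0.03 -0.3 0 0 0.68;0 0 -0.6 0 0.68;0 0 -0.6 0 0.68;0 0 -0.6 0 0.68;0 0 -0.6 0 0.68;0 0 0 0 0.68' | egrep 'pos|wrist|rot'
python3 -m handwheel '0.015 0.15 0 0 0.68;0.015 0.15 0 0 0.68;0.015 0.15 0 0 0.68;0.015 0.15 0 0 0.68;0.015 0.15 0 0 0.68;0.015 0.15 0 0 0.68;0.015 0.15 0 0 0.68;0.01 0.1 0 0 0.68' | egrep 'pos|wrist|rot'
```

```text
eef_pos: [658.7, -30.8, 5.4]
eef_rot: [-3.135, 0.0, 1.465]
wrist_force: [-1.2, 0.2, -0.8]
eef_pos: [666.0, 16.6, 10.6]
eef_rot: [3.141, 0.0, 1.468]
wrist_force: [-0.6, -3.5, 2.9]
```

```bash
python3 -m handwheel '0.015 0.15 0 0 0.68;0.015 0.15 0 0 0.68;0.015 0.15 0 0 0.68;0.015 0.15 0 0 0.68;0.01 0.1 0 0 0.68' | egrep 'pos|wrist'
python3 -m handwheel '0.005 0.05 0 0 0.68;0.005 0.05 0 0 0.68' | egrep 'pos|wrist|rot'
python3 -m handwheel '0.003 0.03 0 0 0.68;0.003 0.03 0 0 0.68' | egrep 'pos|wrist|rot'
```

```text
eef_pos: [668.7, 44.7, 10.2]
wrist_force: [-0.5, -3.7, 2.6]
eef_pos: [669.0, 48.2, 10.2]
eef_rot: [-3.141, 0.0, 1.468]
wrist_force: [-0.2, -3.7, 3.2]
eef_pos: [669.2, 50.3, 10.2]
eef_rot: [-3.141, -0.0, 1.467]
wrist_force: [-0.3, -3.5, 2.9]
```

```bash
python3 -m handwheel '0.003 0.03 0 0 0.68;0.003 0.03 0 0 0.68' | egrep 'pos|wrist'
python3 -m handwheel '0.003 0.03 0 0 0.68;0 0 0 0 0.68' | egrep 'pos|wrist'
python3 -m handwheel '0.003 0.03 0 0 0.68;0 0 0 0 0.68' | egrep 'pos|wrist'
```

```text
eef_pos: [669.6, 51.1, 10.2]
wrist_force: [0.6, -18.7, 2.5]
eef_pos: [669.9, 51.2, 10.3]
wrist_force: [0.4, -19.2, 2.3]
eef_pos: [670.0, 51.3, 10.3]
wrist_force: [-0.3, -25.7, 2.2]
```

Seated on the short bar. I'll back off, then give a gentle confirming push along +x.

```bash
python3 -m handwheel '-0.025 -0.25 0 0 0.68;-0.025 -0.25 0 0 0.68;0 0 0.8 0 0.68;0 0 0.8 0 0.68;0 0 0.8 0 0.68' | egrep 'pos|wrist'
python3 -m handwheel '0 0 0 -1 0.45;0 0 0 -1 0.45;0 0 0 -1 0.45;0 0 0 -1 0.45;0 0 0 -1 0.45;0 0 0 -1 0.45;0 0 0 -1 0.45;0 0 0 -1 0.45;0 0 0 -1 0.45' | egrep 'pos|rot'
python3 -m handwheel '-0.16 0.24 0 -1 0.45;-0.16 0.24 0 -1 0.45;-0.16 0.24 0 -1 0.45;-0.16 0.24 0 -1 0.45;-0.16 0.24 0 -1 0.45;-0.16 0.24 0 -1 0.45;-0.16 0.24 0 -1 0.45;-0.16 0.24 0 -1 0.45;-0.16 0.24 0 -1 0.45;0 0 0 0 0.45;0 0 0 0 0.45'
```

```text
eef_pos: [667.2, 35.1, 106.8]
wrist_force: [0.1, 0.0, -0.2]
eef_pos: [667.5, 35.3, 105.9]
eef_rot: [-3.141, -0.0, 0.678]
clock: 12.0
eef_pos: [610.0, 121.7, 106.2]
eef_rot: [-3.141, 0.0, -0.1]
wrist_force: [-0.5, -0.7, -0.2]
finger_gap: 51.9
finger_force: 0.0
```

```bash
python3 -m handwheel '0 0 -0.6 0 0.45;0 0 -0.6 0 0.45;0 0 -0.6 0 0.45;0 0 -0.6 0 0.45;0 0 0 0 0.45;0.1 -0.01 0 0 0.45;0.1 -0.01 0 0 0.45;0.1 -0.01 0 0 0.45' | egrep 'pos|wrist'
python3 -m handwheel '0.05 -0.005 0 0 0.45;0.05 -0.005 0 0 0.45;0 0 0 0 0.45' | egrep 'pos|wrist'
python3 -m handwheel '0.04 -0.004 0 0 0.45;0 0 0 0 0.45' | egrep 'pos|wrist|rot'
python3 -m handwheel '0.03 -0.003 0 0 0.45;0 0 0 0 0.45' | egrep 'pos|wrist|rot'
```

```text
eef_pos: [623.7, 120.2, 12.2]
wrist_force: [-0.3, -0.3, -0.4]
eef_pos: [626.7, 119.9, 10.8]
wrist_force: [-0.3, -0.8, 0.1]
eef_pos: [627.8, 119.8, 10.4]
eef_rot: [-3.142, 0.0, -0.103]
wrist_force: [0.2, 0.5, -0.2]
eef_pos: [628.0, 119.8, 10.3]
eef_rot: [3.141, 0.003, -0.103]
wrist_force: [-9.1, 0.0, 6.1]
```

Flush, with the same contact position as before. I'll retreat and check.

```bash
python3 -m handwheel '-0.25 0.025 0 0 0.45;-0.35 0.035 0 0 0.45;0 0 0.8 0 0.45;0 0 0.8 0 0.45;0 0 0.8 0 0.45;0 0 0.8 0 0.45;0 0 0.8 0 0.45' | egrep 'pos|wrist'
python3 -m handwheel '-0.5 -0.8 0 0 0.45;-0.5 -0.8 0 0 0.45;-0.5 -0.8 0 0 0.45;-0.5 -0.8 0 0 0.45;-0.5 -0.8 0 0 0.45;-0.2 -0.9 0 0 0.45;-0.2 -0.9 0 0 0.45;-0.2 -0.9 0 0 0.45;-0.2 -0.9 0 0 0.45;0 -0.9 0 0 0.45;0 0 0 0 0.45' | egrep 'pos|wrist'
python3 - <<'E'
from m import *
im,d=grab('top','t3');a=cv2.resize(im[155:295,225:415],None,fx=4,fy=4,interpolation=2)[:,:,::-1];cv2.imwrite('pics/t3c.png',a)
g=im[160:230,240:330].astype(int)
m=((g.max(2)<70)).astype(np.uint8)*255; m=cv2.morphologyEx(m,cv2.MORPH_CLOSE,np.ones((9,9)))
c=max(cv2.findContours(m,0,1)[0],key=cv2.contourArea)[:,0]+[240,160]
r=cv2.minAreaRect(cast('top',c,20)[:,:2].astype(np.float32));print(r)
E
```

```text
eef_pos: [604.7, 122.0, 172.0]
wrist_force: [-0.8, -0.5, 0.7]
eef_pos: [472.2, -222.8, 170.4]
wrist_force: [-0.1, -0.9, 0.2]
((675.68505859375, 114.62722778320312), (110.47591400146484, 82.10245513916016), 84.66120147705078)
```

View pics/t3c.png

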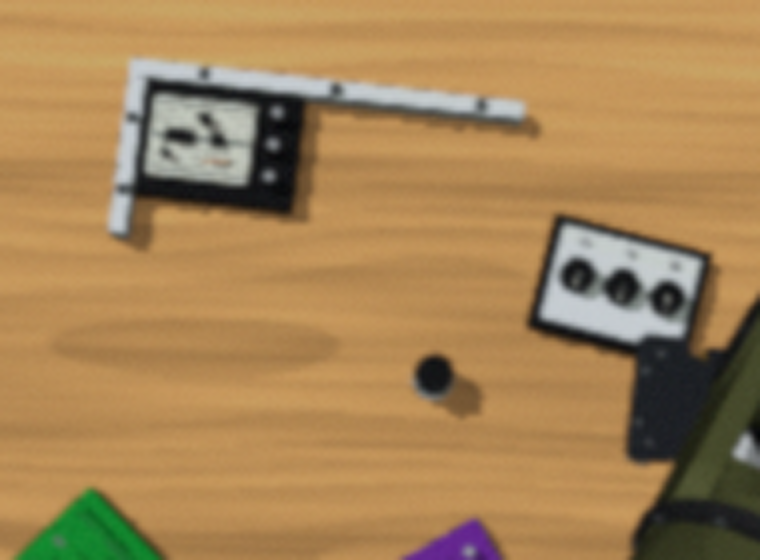

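The module sits in the corner, flush on both bars, with its base spanning roughly (140,82) to (303,212) in the crop. The fitted centre is (675.7,114.6) against an expected (675.4,113.6), and the angle is about 0.4° off square. The jar and the decade box are where they were.

```bash
python3 -c "from cell import *; print(sign_off())"
```

```text
the job is handed in; nothing more can be done
None
```

The job is handed in: the last picture showed the breadboard module home in the corner stop (about 1 mm and 0.4° from the measured home), the jar and knobbed box unmoved, and the hand clear; sign-off returned no verdict.

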